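# Clear the microscope bench: sort lenses and sample vials into their trays

### The job

Sort what stands on the bench into the trays: the two objective lenses into the white tray with the black floor and the two blue-capped vials into the blue tray, one to a bay, then the red-capped vial into the yellow discard tray. The red-capped vial is contaminated, so do not touch it with the gripper until the other four are in their bays. Leave all five standing upright on the tray floors, let go of, and do not shove the timer or the slide box about.

Things in the scene. Friction and masses are not known exactly. Their poses are not given: they have to be found in the camera images.
- vial_blue_white: Sample vial standing upright: blue cap, white body. Plain cylinder for gripping, 30 mm in diameter over its whole height of 60 mm (cap = the top 18 mm), about 50 g. Origin: centre of its underside; z axis points up through the cap.
- vial_blue_amber: Sample vial standing upright: blue cap, amber-brown body. Plain cylinder for gripping, 30 mm in diameter over its whole height of 60 mm (cap = the top 18 mm), about 50 g. Origin: centre of its underside; z axis points up through the cap.
- vial_red: Sample vial standing upright: red cap, white body; the contaminated one. Plain cylinder for gripping, 30 mm in diameter over its whole height of 60 mm (cap = the top 18 mm), about 50 g. Origin: centre of its underside; z axis points up through the cap.
- lens_green: Microscope objective lens standing upright on its flat end: bright steel barrel with a green ring. Straight barrel 32 mm in diameter up to 48 mm, then a cone to the small front glass at 60 mm, its lower half in the colour of the ring, its upper half steel; about 120 g. Origin: centre of its underside; z axis points up through the front glass.
- lens_orange: Microscope objective lens standing upright on its flat end: black barrel with an orange ring. Straight barrel 32 mm in diameter up to 48 mm, then a cone to the small front glass at 60 mm, its lower half in the colour of the ring, its upper half steel; about 120 g. Origin: centre of its underside; z axis points up through the front glass.
- lens_tray: White tray with a black rubber floor, for the objective lenses. Fixed to the bench, slightly turned. Outside 72 mm (its x) by 132 mm (its y), floor 3 mm above the bench, walls and one middle divider 4 mm thick with their tops 14 mm above the bench. Two equal bays side by side along its y axis, each 64 mm (x) by 60 mm (y) inside, bay centres at y = +32 mm and y = -32 mm. Origin: centre of its underside; x and y axes along its sides, z up.
- sample_tray: Blue tray with a white floor, for the blue-capped vials. Fixed to the bench, slightly turned. Outside 72 mm (its x) by 132 mm (its y), floor 3 mm above the bench, walls and one middle divider 4 mm thick with their tops 14 mm above the bench. Two equal bays side by side along its y axis, each 64 mm (x) by 60 mm (y) inside, bay centres at y = +32 mm and y = -32 mm. Origin: centre of its underside; x and y axes along its sides, z up.
- discard_tray: Yellow discard tray, a single square bay. Fixed to the bench, slightly turned. Outside 78 mm by 78 mm, inside 70 mm by 70 mm, floor 3 mm above the bench, walls 4 mm thick with their tops 14 mm above the bench. Origin: centre of its underside; x and y axes along its sides, z up.
- timer: Bystander: white square lab timer lying flat and loose, 56 x 56 x 20 mm, with a dark green display. Origin: centre of its underside. Stands in a gap between trays.
- slide_box: Bystander: closed brown slide box lying flat and loose, 80 mm (x) by 50 mm (y), 30 mm high, with a white paper label. Origin: centre of its underside. Stands in a gap between trays.
Things that resemble listed ones, but are neither listed nor needed, are in the scene too. What is meant by the sample_tray is not brown or orange, and is the larger of those in its own colour.

How it is judged (in metres and radians):
On the way, in this order (a step that is already met when the one before it is completed fails the run):
1. both lenses stand in the white tray and both blue-capped vials in the blue tray, one to a bay (((x of lens_green in the frame of lens_tray between -0.017 and 0.017 m and y of lens_green in the frame of lens_tray between 0.016 and 0.048 m and z of lens_green in the frame of lens_tray between -0.002 and 0.008 m and angle between each of lens_green, lens_orange's own z axis and vertical below 0.12 rad and x of lens_orange in the frame of lens_tray between -0.017 and 0.017 m and y of lens_orange in the frame of lens_tray between -0.048 and -0.016 m and z of lens_orange in the frame of lens_tray between -0.002 and 0.008 m) or (x of lens_orange in the frame of lens_tray between -0.017 and 0.017 m and y of lens_orange in the frame of lens_tray between 0.016 and 0.048 m and z of lens_orange in the frame of lens_tray between -0.002 and 0.008 m and angle between each of lens_orange, lens_green's own z axis and vertical below 0.12 rad and x of lens_green in the frame of lens_tray between -0.017 and 0.017 m and y of lens_green in the frame of lens_tray between -0.048 and -0.016 m and z of lens_green in the frame of lens_tray between -0.002 and 0.008 m)) and ((x of vial_blue_white in the frame of sample_tray between -0.017 and 0.017 m and y of vial_blue_white in the frame of sample_tray between 0.016 and 0.048 m and z of vial_blue_white in the frame of sample_tray between -0.002 and 0.008 m and angle between each of vial_blue_white, vial_blue_amber's own z axis and vertical below 0.12 rad and x of vial_blue_amber in the frame of sample_tray between -0.017 and 0.017 m and y of vial_blue_amber in the frame of sample_tray between -0.048 and -0.016 m and z of vial_blue_amber in the frame of sample_tray between -0.002 and 0.008 m) or (x of vial_blue_amber in the frame of sample_tray between -0.017 and 0.017 m and y of vial_blue_amber in the frame of sample_tray between 0.016 and 0.048 m and z of vial_blue_amber in the frame of sample_tray between -0.002 and 0.008 m and angle between each of vial_blue_amber, vial_blue_white's own z axis and vertical below 0.12 rad and x of vial_blue_white in the frame of sample_tray between -0.017 and 0.017 m and y of vial_blue_white in the frame of sample_tray between -0.048 and -0.016 m and z of vial_blue_white in the frame of sample_tray between -0.002 and 0.008 m))), for 0.2 s.
2. the red-capped vial stands in the yellow discard tray (x of vial_red in the frame of discard_tray between -0.021 and 0.021 m and y of vial_red in the frame of discard_tray between -0.021 and 0.021 m and z of vial_red in the frame of discard_tray between -0.002 and 0.008 m and angle between vial_red's own z axis and vertical below 0.12 rad), for 0.2 s.
At the end, for the whole second after the job is handed in: Lenses in the white tray and blue-capped vials in the blue tray, one per bay, red-capped vial in the yellow tray: each upright within 0.12 rad, foot on the floor inside its bay (anywhere the walls allow), released, below 20 mm/s; timer and slide box within 25 mm of their starts (all of step 1 and all of step 2 and linear speed of each of vial_blue_white, vial_blue_amber, vial_red, lens_green, lens_orange below 0.02 m/s and contact force between the fingers and vial_blue_white below 0.2 N and contact force between the fingers and vial_blue_amber below 0.2 N and contact force between the fingers and vial_red below 0.2 N and contact force between the fingers and lens_green below 0.2 N and contact force between the fingers and lens_orange below 0.2 N); the robot touches nothing.
It fails at once if the red-capped vial is touched with the gripper (over 1 N) before the other four are in their bays (contact force between the fingers and vial_red above 1 N and not (((x of lens_green in the frame of lens_tray between -0.017 and 0.017 m and y of lens_green in the frame of lens_tray between 0.016 and 0.048 m and z of lens_green in the frame of lens_tray between -0.002 and 0.008 m and angle between each of lens_green, lens_orange's own z axis and vertical below 0.12 rad and x of lens_orange in the frame of lens_tray between -0.017 and 0.017 m and y of lens_orange in the frame of lens_tray between -0.048 and -0.016 m and z of lens_orange in the frame of lens_tray between -0.002 and 0.008 m) or (x of lens_orange in the frame of lens_tray between -0.017 and 0.017 m and y of lens_orange in the frame of lens_tray between 0.016 and 0.048 m and z of lens_orange in the frame of lens_tray between -0.002 and 0.008 m and angle between each of lens_orange, lens_green's own z axis and vertical below 0.12 rad and x of lens_green in the frame of lens_tray between -0.017 and 0.017 m and y of lens_green in the frame of lens_tray between -0.048 and -0.016 m and z of lens_green in the frame of lens_tray between -0.002 and 0.008 m)) and ((x of vial_blue_white in the frame of sample_tray between -0.017 and 0.017 m and y of vial_blue_white in the frame of sample_tray between 0.016 and 0.048 m and z of vial_blue_white in the frame of sample_tray between -0.002 and 0.008 m and angle between each of vial_blue_white, vial_blue_amber's own z axis and vertical below 0.12 rad and x of vial_blue_amber in the frame of sample_tray between -0.017 and 0.017 m and y of vial_blue_amber in the frame of sample_tray between -0.048 and -0.016 m and z of vial_blue_amber in the frame of sample_tray between -0.002 and 0.008 m) or (x of vial_blue_amber in the frame of sample_tray between -0.017 and 0.017 m and y of vial_blue_amber in the frame of sample_tray between 0.016 and 0.048 m and z of vial_blue_amber in the frame of sample_tray between -0.002 and 0.008 m and angle between each of vial_blue_amber, vial_blue_white's own z axis and vertical below 0.12 rad and x of vial_blue_white in the frame of sample_tray between -0.017 and 0.017 m and y of vial_blue_white in the frame of sample_tray between -0.048 and -0.016 m and z of vial_blue_white in the frame of sample_tray between -0.002 and 0.008 m)))).
It fails at once if the timer is shoved more than 25 mm (distance of timer from where it was at the start of the episode above 0.025 m).
It fails at once if the slide box is shoved more than 25 mm (distance of slide_box from where it was at the start of the episode above 0.025 m).
It also fails if it takes over 112 s, if anything falls off the work surface, if the arm or the gripper's body presses on something with over 40 N, if the wrist force passes 120 N, or if a joint passes its speed limit or range.

### The arm

A 7-joint arm with a two-finger parallel gripper is mounted at the origin on the work surface. World frame = base frame: x ahead of the robot, y to its left, z up, the work surface at z = 0. Lengths are in mm, angles in rad, forces in N, time in s.
With the tool pointing down it reaches from about 400 to 850 mm from the base axis. Payload 6.9 kg.
Tool frame: the origin (TCP) lies on the centre line of the jaws, within the pads' length; the fingertips stand 14 mm ahead of it and the grasp point (between the pads) lies 5 mm behind it (tip_reach is the distance from the TCP to the fingertips, in mm); z points along the fingers, y is the direction in which the jaws open and shut (so a half turn about z gives the same grasp; the last joint's range is limited). The gripper opens to 85 mm and grips with 20 to 120 N. Pads are 22 mm wide; open, the fingers measure 114 mm over their backs; the gripper's body (76 mm by 85 mm) begins 54 mm behind the grasp point. The pads swing forward as they close: fully open they stand 13 mm farther back than shut.
Start: joints at [-1.21, 0.507, -0.238, 1.5, 0.126, 1.149, -0.155], TCP at [157.552, 604.805, 245.275] pointing down, gripper open.
Joint ranges: [-3.08, 3.08], [-0.24, 2.05], [-1.43, 1.35], [0, 2.5], [-1.52, 4.66], [0.17, 1.96], [-2.89, 2.89]. Speed limits (rad/s): [2.39, 2.39, 3.14, 3.14, 3.14, 3.14, 3.14].

### API

Orientations are given as a unit quaternion [w, x, y, z].
In Python, from station import get_obs, grab_frame, finish_job, look_for, masks_of, tip_reach gives the robot as it stands.
- The arm moves only by the tool carry_out, never from a script. Its argument "series" is a list of rows, each a list of 4 numbers: the shift along the tool's x, y, z in m, then the turn about the tool's z in degrees. In form: [[tx, ty, tz, yaw], ...]. A call has 1 to 10 rows; each row shifts and turns the commanded pose from where the row before left it, along the tool's axes as they then stand; what a row does not reach is not made up. A row lasts 1/10 s, in which the tool goes at most 50 mm and 8.59 degrees, less where a joint would pass 70% of its speed; a pose out of reach is approached as far as the arm can. A call is refused whole if a number of a shift passes 0.05 or a number of a turn 8.59, either way. A call with a gripper value outside its range is refused whole. "gripper" is the finger opening in m, from 0 to 0.0854, set as the call begins (left out, the last holds). The fingers move at their own pace and stop on an object; "force" is the grip in N (left out, the last holds). Time passes only in rows, so rows that do not move let the fingers close. It gives the time, the measured TCP pose, the force and the opening at its end, in the units of the state.
- get_obs(): the state, without advancing time (a new reading comes with each control period).
- grab_frame(name): name is "scene" or "top" or "wrist"; returns a dict with "img" (384x512x3 uint8, blue, green, red), "range_z" (384x512 float32, mm along the optical axis (not along the pixel's ray), 0 where there is no reading), "vfov" (degrees; the focal length in pixels is half the picture's height over the tangent of half this angle, whatever the lens; pixels are square), "cx", "cy" (the principal point, pixels), "rvec" (rotation vector, rad) and "tvec" (3), from world to camera coordinates, as OpenCV has them; the wrist camera has in their place "T_tool_cam" (4x4, takes a point from camera to tool coordinates, whose origin is the TCP and whose axes are the flange's). Camera axes: x right, y down, z forward; pixel columns grow to the right and rows downward; lengths in mm; the calibration is good to about 2 mm. A picture is of the moment at which its call begins: read the wrist's pose just before it.
- finish_job(): hands the job in, once; it reports no verdict.
Trained networks look in the newest picture that a camera, given by its name, has taken for a name from the list of things; names that differ only in an ending like _2 or _b are one class to them, and where a whole thing is asked for, a point or a joint stands for the part that bears it (a point fixed in the world has none). Each returns a list of dicts, best first, with "p" (0 to 1); they miss things now and then, are a little off and sometimes report something else, mostly with a low value. They report only what shows in the picture. A call takes as long as a camera call. They do not tell look-alikes from the thing itself.
- look_for(label, camera): "xyz" ([x, y, z] in mm, in world coordinates, good to about 4 mm: the middle of the surface that is visible of it).
- masks_of(label, camera): "region" (384x512 bool, what is visible of it).
The state is a dict: "time": time; "qpos": joint angles; "qvel": joint speeds; "joint_efforts": joint torques, N m; "eef_pos": TCP position; "ee_rot": TCP orientation; "force": force on the tool from outside, world axes, zero at the start; "moment": the same for the moment, N m; "width": finger opening in mm.
Only numpy, scipy, OpenCV 4.12 (cv2) and the standard library are available. Lean on these libraries where they do the work, as an engineer would, in place of code of your own. Each camera call takes 0.05 s, during which the arm holds its last target.

## Working session

There is one attempt and no reset: what is moved stays moved. The work goes in short steps, Python scripts to look and compute and a tool call to move; the robot and the scene stay as the last step left them, time stands still between calls to the robot, and variables do not carry over. Pictures are saved under pics/ and viewed, and the job is handed in when it is done.

Besides the shell and the picture viewer there is one more tool, called after "Emit:" as name(argument=value, ...) on one line, values as JSON. carry_out: Moves the arm, as the interface text tells. Its arguments: {"type":"object","properties":{"series":{"type":"array"},"gripper":{"type":"number"},"force":{"type":"number"}},"required":["series"]}

```bash
ls; mkdir -p pics; python3 - <<'E'
from station import *
import cv2
print(get_obs())
for n in ("scene","top","wrist"):
    f=grab_frame(n); cv2.imwrite(f"pics/{n}0.png",f["img"])
    print(n,{k:v for k,v in f.items() if k not in("img","range_z")})
print(tip_reach)
E
```

```text
pics
{'time': 0.0, 'qpos': array([-1.21049087,  0.50834797, -0.23753255,  1.5011548 ,  0.12570609,
        1.14886985, -0.15478414]), 'qvel': array([-1.25243734e-03,  1.75150926e-03, -3.24952230e-04,  2.77266072e-04,
       -3.31025409e-04,  1.61455659e-03,  1.85151452e-05]), 'joint_efforts': array([ 8.49904409e-04, -6.20602012e+01, -2.18678690e+00, -2.49663949e+01,
        1.25912845e-02,  1.17345998e-02, -1.94559522e-05]), 'eef_pos': array([157.48667568, 604.33829469, 244.41603579]), 'ee_rot': array([-9.77913595e-05,  1.27036000e-01,  9.91897704e-01, -8.89250948e-04]), 'force': array([ 0.20031365, -0.00399739,  0.25090263]), 'moment': array([ 0.00180391, -0.01257118, -0.06711912]), 'width': 85.11742014121465}
scene {'vfov': 54.22633634271102, 'cx': 258.4324731318564, 'cy': 191.7549774774273, 'rvec': array([ 1.52218195,  1.90443228, -0.9234854 ]), 'tvec': array([  56.68005261, -308.26303456, 1422.90245958])}
top {'vfov': 48.31854354930698, 'cx': 255.90614491818826, 'cy': 192.9112652318925, 'rvec': array([ 2.15497784, -2.18910723,  0.15645047]), 'tvec': array([  73.8719312 ,  507.06866141, 1136.6280117 ])}
wrist {'vfov': 65.41792134454475, 'cx': 256.61029046877775, 'cy': 189.057263728212, 'T_tool_cam': array([[-8.66273186e-05, -9.45593622e-01, -3.25350109e-01,
         8.37896019e+01],
       [ 9.99999801e-01, -2.85045790e-04,  5.62194924e-04,
         2.10365677e-01],
       [-6.24347614e-04, -3.25349996e-01,  9.45593459e-01,
        -1.28886184e+02],
       [ 0.00000000e+00,  0.00000000e+00,  0.00000000e+00,
         1.00000000e+00]])}
14.0
```

View pics/top0.png

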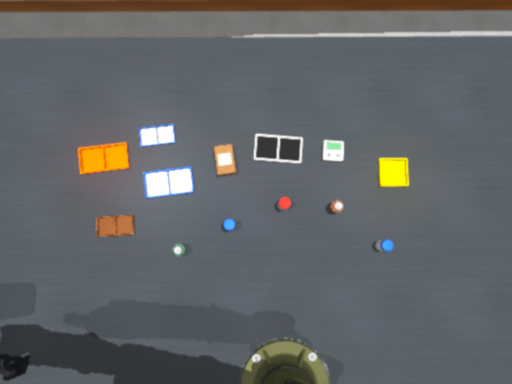

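View pics/scene0.png

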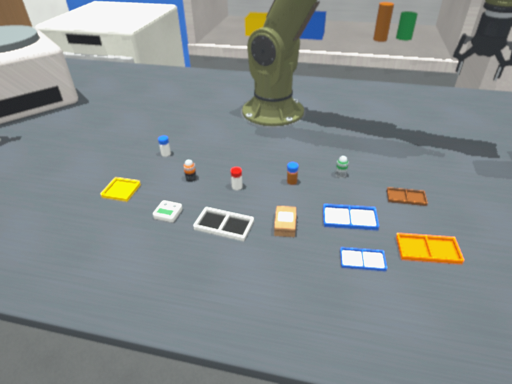

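```bash
cat > h.py <<'E'
from station import *
import numpy as np, cv2
def cam(f):
    h=f["img"].shape[0]; F=h/2/np.tan(np.radians(f["vfov"]/2))
    K=np.array([[F,0,f["cx"]],[0,F,f["cy"]],[0,0,1.]])
    if "rvec" in f:
        R=cv2.Rodrigues(f["rvec"])[0]; t=np.asarray(f["tvec"]); return K,R.T,-R.T@t
    o=f["obs"]; w,x,y,z=o["ee_rot"]
    from scipy.spatial.transform import Rotation as Ro
    Rt=Ro.from_quat([x,y,z,w]).as_matrix(); T=f["T_tool_cam"]
    return K,Rt@T[:3,:3],Rt@T[:3,3]+o["eef_pos"]
def grab(n):
    o=get_obs(); f=grab_frame(n); f["obs"]=o; return f
def cloud(f):
    K,R,c=cam(f); z=f["range_z"]; v,u=np.mgrid[:z.shape[0],:z.shape[1]]
    p=np.stack([(u-K[0,2])/K[0,0]*z,(v-K[1,2])/K[1,1]*z,z],-1)
    return p@R.T+c
def onz(f,uv,z):
    K,R,c=cam(f); d=R@np.array([(uv[0]-K[0,2])/K[0,0],(uv[1]-K[1,2])/K[1,1],1])
    return c+d*(z-c[2])/d[2]
E
python3 - <<'E'
from h import *
np.set_printoptions(precision=1,suppress=True)
f=grab("top");P=cloud(f); g=grab("scene");G=cloud(g)
names="vial_blue_white vial_blue_amber vial_red lens_green lens_orange lens_tray sample_tray discard_tray timer slide_box".split()
for n in names:
  for c,C in(("top",P),("scene",G)):
    for d in masks_of(n,c)[:3]:
        m=d["region"]; q=C[m]; 
        hi=q[q[:,2]>np.percentile(q[:,2],60)]
        v,u=np.where(m)
        print(n,c,round(d["p"],2),m.sum(),"px",u.mean().round(),v.mean().round(),"med",np.median(q,0),"bbox",q.min(0),q.max(0))
E
```

```text
vial_blue_white top 0.6 171 px 384.0 245.0 med [ 361.7 -268.6   58. ] bbox [ 347.9 -310.1   -1.1] [ 377.7 -260.7   65.5]
vial_blue_white scene 0.47 196 px 164.0 146.0 med [ 372.9 -273.5   35.4] bbox [ 295.2 -336.7   -1.9] [1278.9  247.4  652.9]
vial_blue_amber top 0.63 114 px 229.0 224.0 med [423.4 138.9  59.2] bbox [370.6  96.5  -3.3] [ 443.   154.5 1186.5]
vial_blue_amber scene 0.74 218 px 292.0 173.0 med [435.  139.2  37.8] bbox [371.5 115.7  -1. ] [442.9 152.8  61.4]
vial_red scene 0.61 225 px 236.0 177.0 med [490.7  -6.9  38.8] bbox [458.5 -33.   -0.7] [497.6   5.3  61. ]
lens_green top 0.44 150 px 179.0 249.0 med [360.3 269.6  52.7] bbox [343.7 258.6  -0.6] [373.7 289.   65.3]
lens_green scene 0.52 194 px 341.0 166.0 med [371.5 271.2  38.2] bbox [352.6 247.4   1.7] [1278.9  286.5  652.9]
lens_orange top 0.6 153 px 335.0 206.0 med [ 466.5 -145.    51.8] bbox [ 453.2 -172.2   -3.3] [ 484.  -133.3   64. ]
lens_orange scene 0.54 195 px 190.0 171.0 med [ 481.4 -146.4   31.5] bbox [ 463.1 -170.2   -4.3] [ 488.7 -134.7   60.1]
lens_tray top 0.83 1174 px 278.0 148.0 med [637.5   0.8   
[... 940 characters left out ...]
[ 609.3   96.5 1186.5]
discard_tray scene 0.58 629 px 121.0 189.0 med [ 565.8 -321.9    4. ] bbox [ 509.5 -375.9   -2.5] [1278.9  247.4  652.9]
timer top 0.7 425 px 332.0 150.0 med [ 626.8 -148.8   19.8] bbox [ 370.6 -185.4   -3.5] [ 660.1   96.5 1186.5]
timer scene 0.96 443 px 167.0 211.0 med [ 638.6 -149.2   18.8] bbox [ 581.8 -195.8   -2. ] [1278.9  247.4  652.9]
slide_box top 0.92 556 px 224.0 159.0 med [602.4 152.1  29.6] bbox [370.6  96.5  -5.5] [ 652.   184.3 1186.5]
slide_box top 0.73 117 px 229.0 224.0 med [423.4 138.9  59.1] bbox [370.6  96.5  -2.6] [ 442.9  154.7 1186.5]
slide_box scene 0.65 617 px 285.0 221.0 med [622.3 152.1  28.6] bbox [525.9 122.9  -3.1] [1278.9  247.4  652.9]
```

```bash
python3 - <<'E'
from h import *
np.set_printoptions(precision=1,suppress=True)
f=grab("top");P=cloud(f); g=grab("scene");G=cloud(g)
def big(m):
    n,l,s,_=cv2.connectedComponentsWithStats(m.astype(np.uint8)); return l==1+np.argmax(s[1:,4])
for n,px in(("lens_tray",(278,148)),("sample_tray",(168,182)),("discard_tray",(393,171))):
  for c,F in(("top",f),("scene",g)):
    L=[d["region"] for d in masks_of(n,c)]
    if c=="top": L=[m for m in L if m[px[1],px[0]]]
    for m in L[:3]:
        m=big(m); v,u=np.where(m)
        W=np.array([onz(F,(a,b),12)[:2] for a,b in zip(u,v)],np.float32)
        print(n,c,cv2.minAreaRect(W))
# objects: points high
for n,x,y in(("white",362,-268),("amber",423,139),("red",485,-7),("lg",361,270),("lo",467,-145)):
  for c,C in(("top",P),("scene",G)):
    m=(abs(C[...,0]-x)<40)&(abs(C[...,1]-y)<40)
    t=m&(C[...,2]>(52 if n[0]!="l" else 50))&(C[...,2]<70); q=C[t]
    s=m&(C[...,2]>12)&(C[...,2]<45); r=C[s]
    print(n,c,t.sum(),"top",q.mean(0),(q.min(0)+q.max(0))[:2]/2,"side",r.mean(0),r.min(0),r.max(0))
E
```

```text
lens_tray top ((634.6173095703125, 2.0536727905273438), (134.87771606445312, 76.9857177734375), 84.50546264648438)
lens_tray scene ((641.6282348632812, 0.5366744995117188), (136.79454040527344, 85.0709228515625), 84.64879608154297)
sample_tray top ((545.3901977539062, 307.88226318359375), (73.37898254394531, 132.5419921875), 7.197153568267822)
sample_tray scene ((552.1146850585938, 305.85406494140625), (85.39273071289062, 133.2583465576172), 6.399535655975342)
sample_tray scene ((438.4511413574219, 449.5071105957031), (65.90233612060547, 102.69864654541016), 2.539006233215332)
sample_tray scene ((686.3792114257812, 339.1929016113281), (60.31778335571289, 97.25065612792969), 6.2774505615234375)
discard_tray top ((565.307373046875, -318.36138916015625), (81.19034576416016, 76.72750854492188), 89.30013275146484)
discard_tray scene ((571.6637573242188, -318.40496826171875), (91.70124053955078, 92.1683349609375), 88.45952606201172)
white top 108 top [ 362.5 -274.7   59.5] [ 362.9 -275.3] side [ 361.6 -264.3   29. ] [ 347.9 -274.    13.3] [ 375.1 -260.4   44.1]
white scene 51 top [ 367.5 -
[... 353 characters left out ...]
p [479.2  -7.2  60.1] [479.1  -7.5] side [472.3   2.3  31.6] [464.5 -11.   13.4] [485.8   7.   44.8]
red scene 74 top [483.1  -8.5  57.8] [481.5  -8.7] side [490.2  -6.8  29.7] [479.1 -23.7  12.5] [497.1   5.2  45. ]
lg top 90 top [359.  273.9  56.8] [359.3 275.6] side [359.2 263.6  30. ] [344.  258.6  13.3] [373.7 282.1  44.3]
lg scene 50 top [364.6 272.   55.5] [362.7 272.1] side [371.8 271.8  28.6] [362.  256.9  12. ] [378.4 287.5  45. ]
lo top 86 top [ 468.1 -148.1   57.1] [ 468.6 -148.4] side [ 464.8 -140.4   29.1] [ 453.4 -164.8   14.2] [ 484.1 -133.4   44.1]
lo scene 54 top [ 474.9 -150.    55.9] [ 473.1 -150.6] side [ 480.5 -146.7   28. ] [ 465.8 -165.5   12.1] [ 487.4 -135.6   43.4]
```

Emit:
carry_out(series=[[0,0,0.035,-7.3],[0,0,0.035,-7.3],[-0.0254,-0.0414,0,0],[-0.0254,-0.0414,0,0],[-0.0254,-0.0414,0,0],[-0.0254,-0.0414,0,0],[-0.0254,-0.0414,0,0],[-0.0254,-0.0414,0,0],[-0.0254,-0.0414,0,0],[-0.0254,-0.0414,0,0]], gripper=0.085, force=30)

```text
time: 2.65
eef_pos: [361.6, 272.0, 175.6]
ee_rot: [0.0, -0.0, 1.0, 0.0]
force: [1.2, 0.6, -0.2]
width: 85.2
```

Emit:
carry_out(series=[[0,0,0,0],[0,0,0,0]])

```text
time: 2.85
eef_pos: [361.5, 272.7, 175.5]
ee_rot: [0.0, 0.002, 1.0, 0.0]
force: [-0.5, 1.5, 0.5]
width: 85.2
```

```bash
python3 - <<'E'
from h import *
np.set_printoptions(precision=1,suppress=True)
f=grab("wrist");cv2.imwrite("pics/w1.png",f["img"]);P=cloud(f)
m=(abs(P[...,0]-361)<40)&(abs(P[...,1]-273)<40)&(f["range_z"]>0)
for a,b in((56,66),(50,56),(40,48),(15,40)):
    q=P[m&(P[...,2]>a)&(P[...,2]<b)]; print(a,len(q),q.mean(0),q.min(0),q.max(0)) if len(q) else 0
E
```

```text
56 471 [359.3 274.9  59.9] [349.3 264.6  56. ] [371.7 285.7  62.9]
50 253 [356.3 275.1  53. ] [346.6 260.8  50.1] [373.7 288.6  56. ]
40 105 [350.9 275.5  44.2] [344.6 259.7  40. ] [376.2 290.6  48. ]
15 194 [347.8 274.6  27.4] [344.5 259.2  15.3] [357.4 290.4  40. ]
```

View pics/w1.png

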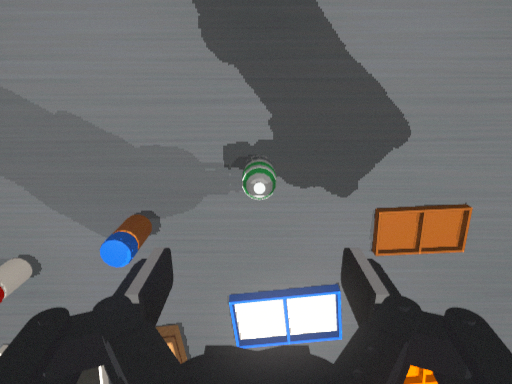

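The wrist picture shows the green lens at (260,185), midway between the fingers. Its measured centre of about (360, 274.5) agrees with the top view.

Emit:
carry_out(series=[[0.0015,0.002,0.048,0],[0,0,0.048,0],[0,0,0.0475,0],[0,0,0,0],[0,0,0,0]])

```text
time: 3.4
eef_pos: [358.1, 276.7, 31.9]
ee_rot: [-0.001, -0.001, 1.0, -0.001]
force: [-0.8, -0.1, 0.4]
width: 84.9
```

Emit:
carry_out(series=[[0,0,0,0],[0,0,0,0],[0,0,0,0],[0,0,0,0],[0,0,0,0],[0,0,0,0]], gripper=0.02, force=40)

```text
time: 4.0
eef_pos: [360.0, 275.9, 33.4]
ee_rot: [0.001, 0.0, 1.0, 0.001]
force: [-1.4, -1.8, 13.9]
width: 30.9
```

Emit:
carry_out(series=[[0,0,-0.02,0],[0,0,-0.05,0],[0,0,-0.05,0],[0,0,0,0]])

```text
time: 4.4
eef_pos: [361.5, 277.6, 157.7]
ee_rot: [0.004, 0.0, 1.0, 0.003]
force: [0.4, 0.5, -2.1]
width: 31.1
```

Emit:
carry_out(series=[[-0.02,-0.017,0,0],[-0.035,-0.03,0,0],[-0.035,-0.03,0,0],[-0.035,-0.03,0,0],[-0.035,-0.03,0,0],[-0.035,-0.03,0,0],[-0.035,-0.03,0,0],[-0.029,-0.025,0,0],[-0.02,-0.017,0,0],[0,0,0,0]])

```text
time: 5.4
eef_pos: [640.3, 31.7, 150.9]
ee_rot: [0.0, 0.003, 1.0, -0.001]
force: [-0.6, -0.3, -1.3]
width: 31.0
```

```bash
python3 - <<'E'
from h import *
np.set_printoptions(precision=1,suppress=True)
f=grab("wrist");cv2.imwrite("pics/w2.png",f["img"]);print(f["obs"]["eef_pos"]);P=cloud(f)
print(get_obs()["eef_pos"])
for d in masks_of("lens_tray","wrist")[:2]:
    m=d["region"];q=P[m];print(d["p"],m.sum(),np.percentile(q,[2,50,98],axis=0))
E
```

```text
[640.3  31.7 150.9]
[638.6  34.2 150.9]
0.9 10610 [[599.7 -60.3   2.4]
 [636.7   1.6   4. ]
 [673.7  66.4  15.3]]
0.16 6646 [[565.6 123.6   5.2]
 [602.1 147.5  30.4]
 [643.8 176.6  32.1]]
```

View pics/w2.png

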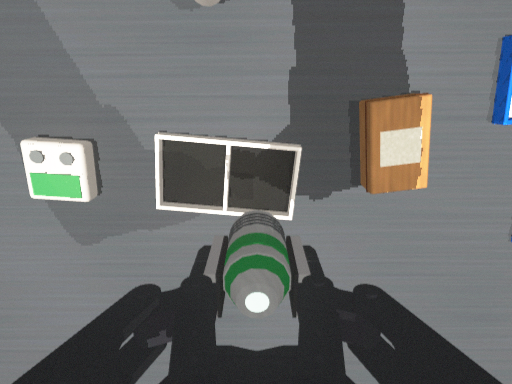

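Emit:
carry_out(series=[[0,0.0,0.045,0],[0,0,0.04,0],[0,0,0.02,0],[0,0,0.008,0],[0,0,0.003,0],[0,0,0,0],[0,0,0,0]])

```text
time: 6.2
eef_pos: [638.7, 37.5, 37.1]
ee_rot: [0.001, -0.0, 1.0, 0.0]
force: [0.5, 0.5, -2.4]
width: 30.6
```

Emit:
carry_out(series=[[0,0,0.001,0],[0,0,0.001,0],[0,0,0,0]])

```text
time: 6.5
eef_pos: [638.9, 37.3, 36.5]
ee_rot: [0.001, -0.0, 1.0, 0.0]
force: [-4.9, 0.6, 16.1]
width: 30.8
```

Emit:
carry_out(series=[[0,0,0,0],[0,0,0,0],[0,0,0,0],[0,0,0,0]], gripper=0.055)

```text
time: 6.9
eef_pos: [638.2, 36.6, 33.6]
ee_rot: [-0.0, -0.0, 1.0, -0.0]
force: [1.2, -0.4, -0.8]
width: 55.0
```

Emit:
carry_out(series=[[0,0,-0.03,0],[0,0,-0.05,0],[0,0,-0.035,0]])

```text
time: 7.2
eef_pos: [638.7, 36.7, 151.0]
ee_rot: [0.001, -0.0, 1.0, 0.0]
force: [-0.3, -0.9, 1.2]
width: 54.9
```

Emit:
carry_out(series=[[0.02,-0.022,0,0],[0.033,-0.036,0,0],[0.033,-0.036,0,0],[0.033,-0.036,0,0],[0.03,-0.033,0,0],[0.02,-0.022,0,0],[0,0,0,0]], gripper=0.085)

```text
time: 7.9
eef_pos: [465.8, -152.4, 148.7]
ee_rot: [-0.001, 0.003, 1.0, -0.001]
force: [-0.2, -0.4, 0.4]
width: 85.1
```

```bash
python3 - <<'E'
from h import *
np.set_printoptions(precision=1,suppress=True)
get_obs(); f=grab("wrist");cv2.imwrite("pics/w3.png",f["img"]);print(f["obs"]["eef_pos"]);P=cloud(f)
print(get_obs()["eef_pos"])
m=(abs(P[...,0]-470)<40)&(abs(P[...,1]+149)<40)&(f["range_z"]>0)
for a,b in((56,66),(50,56),(40,48),(15,40)):
    q=P[m&(P[...,2]>a)&(P[...,2]<b)]; print(a,len(q),q.mean(0),q.min(0),q.max(0)) if len(q) else 0
g=grab("top");cv2.imwrite("pics/t3.png",cv2.resize(g["img"][100:300,100:420],None,fx=2,fy=2))
E
```

```text
[ 465.8 -152.4  148.7]
[ 467.9 -150.3  148.9]
56 557 [ 468.5 -149.9   59.9] [ 458.7 -160.8   56. ] [ 481.  -139.3   62.7]
50 308 [ 464.8 -149.8   52.9] [ 455.7 -163.5   50. ] [ 483.6 -135.7   56. ]
40 139 [ 459.5 -149.5   44.1] [ 454.3 -165.5   40. ] [ 485.9 -134.3   48. ]
15 269 [ 457.2 -150.2   27.5] [ 453.8 -165.7   15. ] [ 468.5 -133.9   40. ]
```

View pics/w3.png

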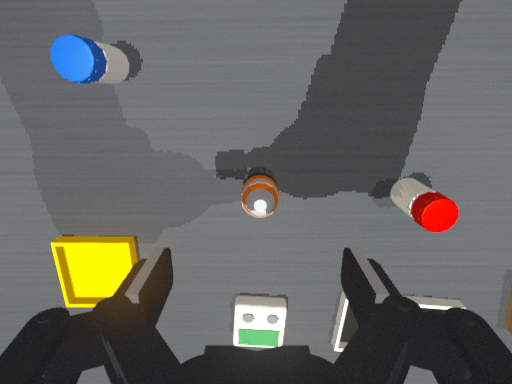

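View pics/t3.png

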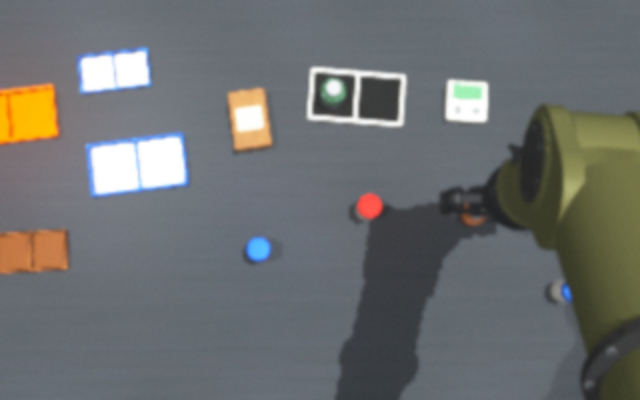

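The green lens stands in the left bay of the white tray, at (333,92) in the crop. The orange lens, at (260,195) in the wrist view, is centred between the fingers.

Emit:
carry_out(series=[[0,0,0.045,0],[0,0,0.045,0],[0,0,0.027,0],[0,0,0,0],[0,0,0,0]])

```text
time: 8.5
eef_pos: [470.1, -147.3, 31.9]
ee_rot: [-0.0, -0.001, 1.0, 0.0]
force: [-0.6, 0.3, 0.2]
width: 85.0
```

Emit:
carry_out(series=[[0,0,0,0],[0,0,0,0],[0,0,0,0],[0,0,0,0],[0,0,0,0],[0,0,0,0]], gripper=0.02)

```text
time: 9.1
eef_pos: [469.8, -148.7, 32.8]
ee_rot: [0.001, 0.0, 1.0, -0.0]
force: [-0.4, 0.2, 7.8]
width: 31.1
```

Emit:
carry_out(series=[[0,0,-0.02,0],[0,0,-0.05,0],[0,0,-0.05,0],[0,0,0,0]])

```text
time: 9.5
eef_pos: [472.4, -149.1, 157.9]
ee_rot: [0.005, 0.0, 1.0, -0.002]
force: [1.1, -1.2, -1.9]
width: 30.7
```

Emit:
carry_out(series=[[-0.02,-0.0,0,0],[-0.035,0.024,0,0],[-0.035,0.027,0,0],[-0.035,0.027,0,0],[-0.022,0.022,0,0],[-0.016,0.017,0,0],[0,0,0,0],[0,0,0,0]])

```text
time: 10.3
eef_pos: [631.6, -31.3, 151.1]
ee_rot: [-0.001, -0.0, 1.0, -0.0]
force: [-1.2, -0.9, -0.9]
width: 30.9
```

```bash
python3 - <<'E'
from h import *
np.set_printoptions(precision=1,suppress=True)
f=grab("wrist");cv2.imwrite("pics/w4.png",f["img"]);print(f["obs"]["eef_pos"],get_obs()["eef_pos"])
E
```

```text
[631.6 -31.3 151.1] [631.3 -32.4 151.3]
```

View pics/w4.png

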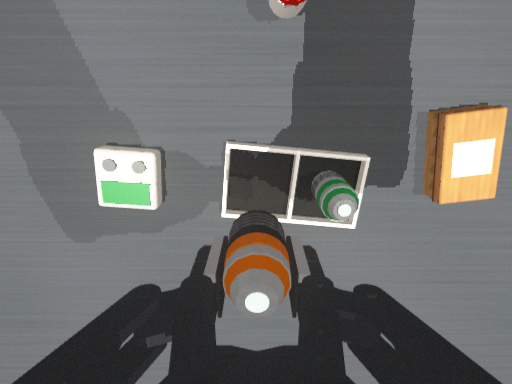

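The green lens stands in its bay at (335,195), and the orange one is held upright over the free bay at (258,180).

Emit:
carry_out(series=[[0,0.0,0.045,0],[0,0,0.04,0],[0,0,0.02,0],[0,0,0.008,0],[0,0,0.003,0],[0,0,0.001,0],[0,0,0,0],[0,0,0,0]])

```text
time: 11.15
eef_pos: [632.9, -32.1, 36.0]
ee_rot: [0.001, 0.0, 1.0, -0.0]
force: [-0.6, -1.9, 3.3]
width: 31.1
```

Emit:
carry_out(series=[[0,0,0.001,0],[0,0,0,0]])

```text
time: 11.35
eef_pos: [633.0, -32.1, 35.9]
ee_rot: [0.001, 0.0, 1.0, -0.0]
force: [-4.3, -1.0, 12.8]
width: 30.8
```

Emit:
carry_out(series=[[0,0,0,0],[0,0,0,0],[0,0,0,0],[0,0,0,0]], gripper=0.05)

```text
time: 11.75
eef_pos: [632.3, -31.3, 33.6]
ee_rot: [-0.0, -0.0, 1.0, 0.0]
force: [-0.1, 0.2, 0.6]
width: 49.8
```

Emit:
carry_out(series=[[0,0,-0.03,0],[0,0,-0.05,0],[0,0,-0.035,0]])

```text
time: 12.05
eef_pos: [632.7, -31.2, 151.1]
ee_rot: [0.001, -0.0, 1.0, 0.0]
force: [1.2, -0.1, 0.3]
width: 50.0
```

Emit:
carry_out(series=[[0.02,-0.018,0,0],[0.034,-0.031,0,0],[0.034,-0.031,0,0],[0.034,-0.031,0,0],[0.034,-0.031,0,0],[0.034,-0.031,0,0],[0.034,-0.031,0,0],[0.026,-0.023,0,0],[0.0195,-0.0167,0,0],[0,0,0,0]], gripper=0.085)

```text
time: 13.05
eef_pos: [359.5, -277.6, 148.7]
ee_rot: [-0.001, 0.003, 1.0, -0.0]
force: [0.6, 0.8, 1.1]
width: 84.8
```

```bash
python3 - <<'E'
from h import *
np.set_printoptions(precision=1,suppress=True)
f=grab("wrist");cv2.imwrite("pics/w5.png",f["img"])
f=grab("wrist");print(f["obs"]["eef_pos"]);P=cloud(f)
m=(abs(P[...,0]-364)<40)&(abs(P[...,1]+276)<40)&(f["range_z"]>0)
for a,b in((56,66),(15,40)):
    q=P[m&(P[...,2]>a)&(P[...,2]<b)]; print(a,len(q),q.mean(0),q.min(0),q.max(0)) if len(q) else 0
g=grab("top");cv2.imwrite("pics/t5.png",cv2.resize(g["img"][100:300,100:420],None,fx=2,fy=2))
E
```

```text
[ 361.5 -276.3  148.8]
56 1091 [ 362.4 -275.8   60.3] [ 348.1 -290.8   56.1] [ 378.3 -260.6   62.8]
15 254 [ 351.5 -275.4   29.1] [ 348.6 -289.5   15.2] [ 361.9 -261.1   39.9]
```

View pics/t5.png

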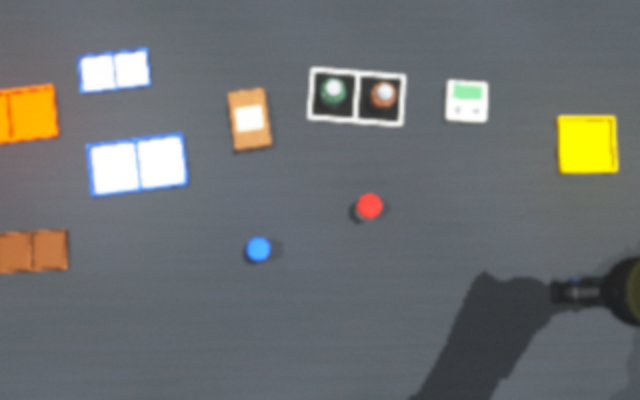

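The top view shows both lenses standing in the white tray, at (333,92) and (384,94) in the crop. The timer and slide box have not moved. Next I grip the white vial.

Emit:
carry_out(series=[[0,0,0.045,0],[0,0,0.045,0],[0,0,0.027,0],[0,0,0,0],[0,0,0,0]])

```text
time: 13.7
eef_pos: [363.6, -274.2, 31.9]
ee_rot: [-0.0, -0.001, 1.0, 0.0]
force: [-0.4, -0.3, 0.3]
width: 85.1
```

Emit:
carry_out(series=[[0,0,0,0],[0,0,0,0],[0,0,0,0],[0,0,0,0],[0,0,0,0],[0,0,0,0]], gripper=0.02)

```text
time: 14.3
eef_pos: [363.1, -275.5, 32.7]
ee_rot: [0.001, 0.0, 1.0, -0.001]
force: [0.2, 0.6, 8.2]
width: 29.3
```

Emit:
carry_out(series=[[0,0,-0.02,0],[0,0,-0.05,0],[0,0,-0.05,0],[0,0,0,0]])

```text
time: 14.7
eef_pos: [365.3, -276.7, 157.5]
ee_rot: [0.004, 0.0, 1.0, -0.003]
force: [0.7, -0.5, -0.3]
width: 29.1
```

Emit:
carry_out(series=[[-0.006,0.02,0,0],[-0.0119,0.041,0,0],[-0.0119,0.041,0,0],[-0.0119,0.041,0,0],[-0.0119,0.041,0,0],[-0.0119,0.041,0,0],[-0.0119,0.041,0,0],[-0.0119,0.041,0,0]])

```text
time: 15.5
eef_pos: [452.0, 33.4, 151.7]
ee_rot: [-0.0, 0.0, 1.0, -0.0]
force: [1.0, -0.2, -0.3]
width: 29.0
```

Emit:
carry_out(series=[[-0.0119,0.041,0,0],[-0.0119,0.041,0,0],[-0.0119,0.041,0,0],[-0.0119,0.041,0,0],[-0.0119,0.041,0,0],[-0.0119,0.041,0,0],[-0.0119,0.041,0,0],[-0.0058,0.022,0,0],[0,0,0,0],[0,0,0,0]])

```text
time: 16.5
eef_pos: [540.6, 340.5, 151.0]
ee_rot: [-0.001, -0.0, 1.0, -0.001]
force: [0.4, -0.8, -0.7]
width: 29.1
```

```bash
python3 - <<'E'
from h import *
np.set_printoptions(precision=1,suppress=True)
f=grab("wrist");cv2.imwrite("pics/w6.png",f["img"]);f=grab("wrist");print(f["obs"]["eef_pos"],f["obs"]["width"]);P=cloud(f)
for d in masks_of("sample_tray","wrist")[:4]:
    m=d["region"];q=P[m];print(d["p"],m.sum(),np.percentile(q,[2,50,98],axis=0))
E
```

```text
[540.9 339.5 151.2] 28.783341036353697
0.96 10460 [[507.4 244.3   2.3]
 [545.8 308.1   4.1]
 [584.3 371.7  15.3]]
0.78 9220 [[576.5 421.7   1.5]
 [616.6 488.9   4.4]
 [654.9 552.8  15.4]]
0.58 117 [[700.4 298.4   2.5]
 [708.3 305.4   9.2]
 [711.  375.6  12.6]]
```

View pics/w6.png

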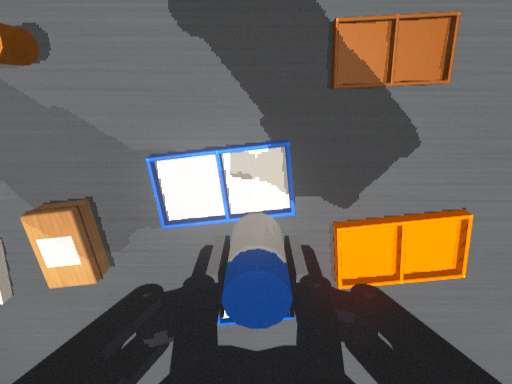

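The blue tray spans (150–293, 145–225) in the wrist view, with its centre near (546, 308). That agrees with the first measurement, and the vial is over the right-hand bay. Lowering it now.

Emit:
carry_out(series=[[0,0.0,0.045,0],[0,0,0.04,0],[0,0,0.02,0],[0,0,0.008,0],[0,0,0.003,0],[0,0,0.001,0],[0,0,0,0],[0,0,0,0]])

```text
time: 17.45
eef_pos: [541.9, 341.3, 36.0]
ee_rot: [0.001, 0.0, 1.0, 0.001]
force: [-0.1, 0.1, -0.9]
width: 29.3
```

Emit:
carry_out(series=[[0,0,0.001,0],[0,0,0,0]])

```text
time: 17.65
eef_pos: [541.9, 341.3, 35.8]
ee_rot: [0.001, 0.0, 1.0, 0.001]
force: [-1.4, -1.8, 11.1]
width: 28.7
```

Emit:
carry_out(series=[[0,0,0,0],[0,0,0,0],[0,0,0,0],[0,0,0,0]], gripper=0.05)

```text
time: 18.05
eef_pos: [541.1, 340.9, 33.6]
ee_rot: [-0.0, -0.0, 1.0, -0.0]
force: [1.3, 0.2, 0.0]
width: 50.3
```

Emit:
carry_out(series=[[0,0,-0.03,0],[0,0,-0.05,0],[0,0,-0.035,0]])

```text
time: 18.35
eef_pos: [541.4, 341.3, 151.0]
ee_rot: [0.0, -0.0, 1.0, 0.0]
force: [0.3, 0.7, -0.4]
width: 50.4
```

Emit:
carry_out(series=[[0.012,-0.02,0,0],[0.021,-0.0365,0,0],[0.021,-0.0365,0,0],[0.021,-0.0365,0,0],[0.021,-0.0365,0,0],[0.012,-0.02,0,0],[0.009,-0.0145,0,0],[0,0,0,0]], gripper=0.085)

```text
time: 19.15
eef_pos: [422.9, 138.1, 148.8]
ee_rot: [-0.001, 0.001, 1.0, -0.001]
force: [0.1, -0.1, -1.4]
width: 84.9
```

```bash
python3 - <<'E'
from h import *
np.set_printoptions(precision=1,suppress=True)
f=grab("wrist");cv2.imwrite("pics/w7.png",f["img"])
f=grab("wrist");print(f["obs"]["eef_pos"]);P=cloud(f)
m=(abs(P[...,0]-425)<40)&(abs(P[...,1]-139)<40)&(f["range_z"]>0)
for a,b in((56,66),(15,40)):
    q=P[m&(P[...,2]>a)&(P[...,2]<b)]; print(a,len(q),q.mean(0),q.min(0),q.max(0)) if len(q) else 0
E
```

```text
[424.1 139.7 149. ]
56 1084 [424.2 140.6  60.3] [409.9 125.3  56. ] [440.3 155.3  62.3]
15 256 [413.5 140.6  28.8] [410.4 126.5  15. ] [423.7 155.4  39.9]
```

View pics/w7.png

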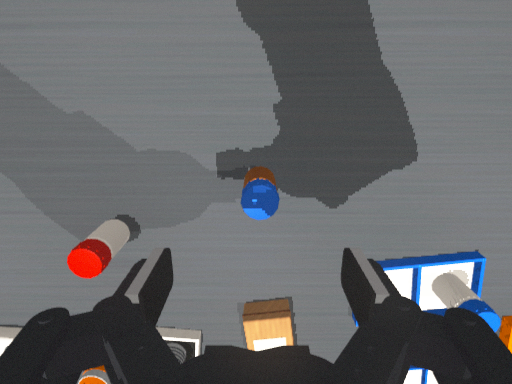

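The amber vial is centred between the fingers at (260,195). The white vial stands in the blue tray at (460,295), and the red vial is well clear at (95,250).

Emit:
carry_out(series=[[0,0,0.045,0],[0,0,0.045,0],[0,0,0.027,0],[0,0,0,0],[0,0,0,0]])

```text
time: 19.75
eef_pos: [424.4, 141.5, 31.8]
ee_rot: [-0.0, -0.001, 1.0, 0.0]
force: [0.9, 0.4, 1.1]
width: 85.2
```

Emit:
carry_out(series=[[0,0,0,0],[0,0,0,0],[0,0,0,0],[0,0,0,0],[0,0,0,0],[0,0,0,0]], gripper=0.02)

```text
time: 20.35
eef_pos: [424.7, 140.4, 32.7]
ee_rot: [0.001, 0.0, 1.0, 0.0]
force: [-1.3, -1.4, 7.0]
width: 29.3
```

Emit:
carry_out(series=[[0,0,-0.02,0],[0,0,-0.05,0],[0,0,-0.05,0],[0,0,0,0]])

```text
time: 20.75
eef_pos: [426.8, 141.7, 157.4]
ee_rot: [0.005, 0.0, 1.0, 0.001]
force: [0.6, -0.4, -1.2]
width: 29.3
```

Emit:
carry_out(series=[[-0.02,0.022,0,0],[-0.03,0.033,0,0],[-0.03,0.033,0,0],[-0.025,0.027,0,0],[-0.02,0.02,0,0],[0,0,0,0],[0,0,0,0]])

```text
time: 21.45
eef_pos: [548.6, 275.2, 150.9]
ee_rot: [-0.001, -0.0, 1.0, -0.0]
force: [0.7, -0.6, -0.7]
width: 29.1
```

```bash
python3 - <<'E'
from h import *
f=grab("wrist");cv2.imwrite("pics/w8.png",f["img"]);f=grab("wrist");print(f["obs"]["eef_pos"],f["obs"]["width"])
E
```

```text
[548.35366203 274.47819895 151.13112132] 29.07313431629511
```

View pics/w8.png

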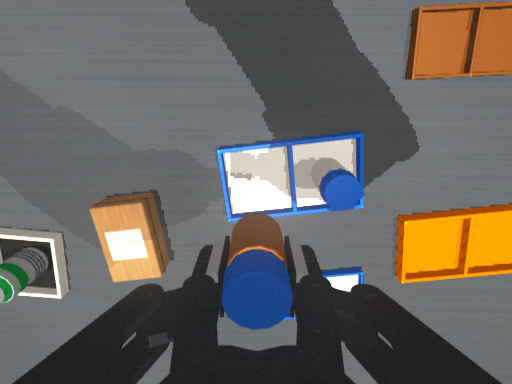

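The white vial is in the right bay at (340,188). The amber vial is held over the left bay at (258,180).

Emit:
carry_out(series=[[0,0.0,0.045,0],[0,0,0.04,0],[0,0,0.02,0],[0,0,0.008,0],[0,0,0.003,0],[0,0,0.001,0],[0,0,0,0],[0,0,0,0]])

```text
time: 22.35
eef_pos: [549.9, 275.7, 36.0]
ee_rot: [0.001, 0.0, 1.0, 0.0]
force: [-0.2, -0.5, -0.2]
width: 29.1
```

Emit:
carry_out(series=[[0,0,0.001,0],[0,0,0,0]])

```text
time: 22.55
eef_pos: [549.9, 275.7, 35.7]
ee_rot: [0.001, 0.0, 1.0, 0.0]
force: [-1.7, -1.8, 11.3]
width: 28.9
```

Emit:
carry_out(series=[[0,0,0,0],[0,0,0,0],[0,0,0,0],[0,0,0,0]], gripper=0.05)

```text
time: 22.95
eef_pos: [549.1, 275.4, 33.6]
ee_rot: [-0.0, 0.0, 1.0, -0.0]
force: [-0.3, -0.2, -0.5]
width: 50.2
```

Emit:
carry_out(series=[[0,0,-0.03,0],[0,0,-0.05,0],[0,0,-0.035,0]])

```text
time: 23.25
eef_pos: [549.4, 275.8, 151.0]
ee_rot: [0.0, -0.0, 1.0, 0.0]
force: [1.4, 0.5, -0.5]
width: 49.7
```

Emit:
carry_out(series=[[0.006,-0.022,0,0],[0.01,-0.04,0,0],[0.01,-0.04,0,0],[0.01,-0.04,0,0],[0.01,-0.04,0,0],[0.01,-0.04,0,0],[0.008,-0.034,0,0],[0.006,-0.027,0,0],[0,0,0,0]], gripper=0.085)

```text
time: 24.15
eef_pos: [478.0, -12.1, 148.6]
ee_rot: [-0.001, 0.003, 1.0, -0.001]
force: [-0.3, -0.3, 0.2]
width: 84.9
```

```bash
cat > chk.py <<'E'
from h import *
np.set_printoptions(precision=1,suppress=True)
f=grab("wrist");f=grab("wrist");print(f["obs"]["eef_pos"]);P=cloud(f)
m=(abs(P[...,0]-480)<40)&(abs(P[...,1]+8)<40)&(f["range_z"]>0)
q=P[m&(P[...,2]>56)&(P[...,2]<66)]; print(len(q),q.mean(0),q.min(0),q.max(0)) if len(q) else 0
g=grab("top");G=cloud(g);s=grab("scene");S=cloud(s)
cv2.imwrite("pics/tc.png",cv2.resize(g["img"][100:300,100:420],None,fx=2,fy=2));cv2.imwrite("pics/sc.png",cv2.resize(s["img"][120:290,80:450],None,fx=2.1,fy=2.1))
def loc(c,a,xy):
    d=np.array(xy)-c; a=np.radians(a); R=np.array([[np.cos(a),np.sin(a)],[-np.sin(a),np.cos(a)]]); return R@d
for n,x,y,c,a in(("lg",639,36,(636,2),-5.5),("lo",633,-32,(636,2),-5.5),("white",542,340,(546,308),7),("amber",550,275,(546,308),7),("red",566,-318,(566,-318.5),0)):
  for C in(G,S):
    t=(abs(C[...,0]-x)<30)&(abs(C[...,1]-y)<30)&(C[...,2]>54)&(C[...,2]<75); q=C[t]
    if len(q)>5: print(n,t.sum(),"top",q.mean(0),"max z",q[:,2].max(),"local",loc(c,a,q.mean(0)[:2]))
E
python3 chk.py
```

```text
[478.8  -9.6 148.8]
1091 [479.1  -7.4  60.3] [465.  -21.6  56. ] [494.5   7.5  62.6]
lg 74 top [637.6  37.4  60.4] max z 69.16759348547816 local [-1.8 35.4]
lg 74 top [643.2  36.8  59.9] max z 64.88493196910133 local [ 3.8 35.3]
lo 74 top [631.  -31.2  60.3] max z 66.66237540611473 local [ -1.8 -33.6]
lo 70 top [637.3 -32.7  59.6] max z 64.1757350197837 local [  4.6 -34.4]
white 106 top [540.7 340.1  62.3] max z 69.15269554437191 local [-1.3 32.5]
white 107 top [544.8 338.9  60.6] max z 63.97785287443912 local [ 2.6 30.8]
amber 106 top [548.8 274.9  62.5] max z 68.26105420971408 local [ -1.3 -33.2]
amber 104 top [553.  273.4  60.7] max z 64.40782727031308 local [  2.8 -35.2]
```

View pics/sc.png

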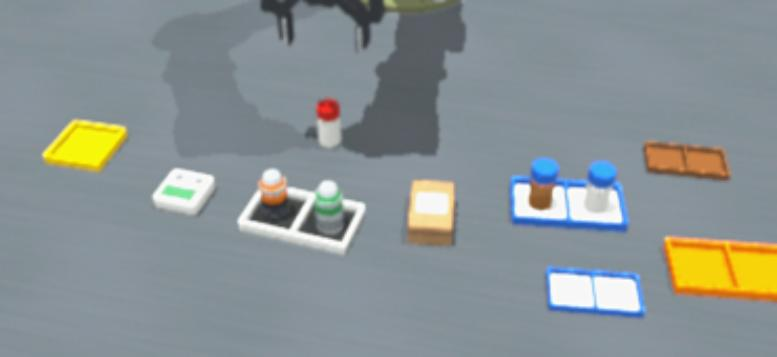

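View pics/tc.png

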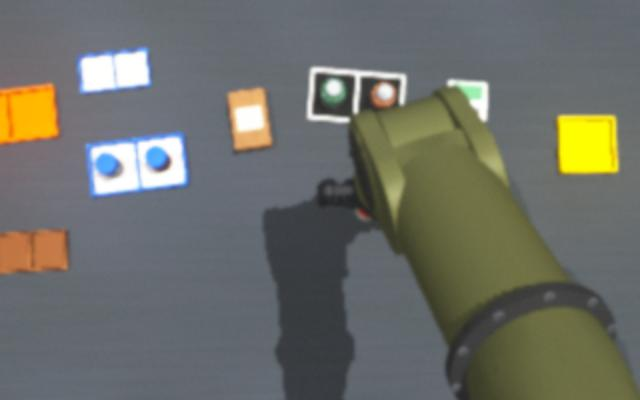

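All four stand upright in their bays, within about 5 mm of the bay centres. Both trays look the same in the scene and top pictures. Red vial next.

Emit:
carry_out(series=[[0,0,0.045,0],[0,0,0.045,0],[0,0,0.027,0],[0,0,0,0],[0,0,0,0]])

```text
time: 24.85
eef_pos: [479.4, -6.3, 32.0]
ee_rot: [-0.0, -0.001, 1.0, 0.0]
force: [0.6, 0.7, 1.2]
width: 85.1
```

Emit:
carry_out(series=[[0,0,0,0],[0,0,0,0],[0,0,0,0],[0,0,0,0],[0,0,0,0],[0,0,0,0]], gripper=0.02)

```text
time: 25.45
eef_pos: [479.6, -7.7, 32.7]
ee_rot: [0.001, 0.0, 1.0, -0.0]
force: [-0.4, -0.6, 7.7]
width: 29.1
```

Emit:
carry_out(series=[[0,0,-0.02,0],[0,0,-0.05,0],[0,0,-0.05,0],[0,0,0,0]])

```text
time: 25.85
eef_pos: [482.3, -7.3, 157.6]
ee_rot: [0.005, 0.0, 1.0, -0.0]
force: [0.4, 0.7, -0.8]
width: 28.8
```

Emit:
carry_out(series=[[-0.005,-0.02,0,0],[-0.011,-0.04,0,0],[-0.011,-0.04,0,0],[-0.011,-0.04,0,0],[-0.011,-0.04,0,0],[-0.011,-0.04,0,0],[-0.011,-0.04,0,0],[-0.009,-0.03,0,0],[-0.006,-0.02,0,0],[0,0,0,0]])

```text
time: 26.85
eef_pos: [564.3, -321.8, 150.7]
ee_rot: [-0.0, 0.003, 1.0, -0.001]
force: [-1.0, -0.2, -0.3]
width: 29.0
```

```bash
python3 - <<'E'
from h import *
f=grab("wrist");cv2.imwrite("pics/w9.png",f["img"]);f=grab("wrist");print(f["obs"]["eef_pos"],f["obs"]["width"]);P=cloud(f)
for d in masks_of("discard_tray","wrist")[:1]:
    m=d["region"];q=P[m];print(d["p"],m.sum(),np.percentile(q,[2,50,98],axis=0))
E
```

```text
[ 564.36905957 -319.17986892  150.76849022] 28.990336271061242
0.73 6551 [[ 527.71988264 -357.0742892     2.29153377]
 [ 563.45646807 -319.4929034     3.96160645]
 [ 602.12522974 -282.60006669   15.23588236]]
```

View pics/w9.png

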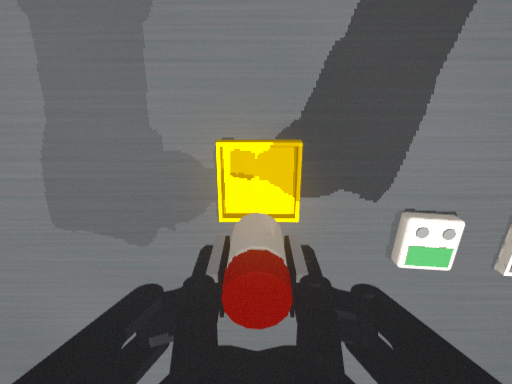

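The yellow tray spans (218–301, 141–221) and its centre measures about (565, -319.5). The red vial is held over it at (258,270). Lowering it now.

Emit:
carry_out(series=[[0,0.0,0.045,0],[0,0,0.04,0],[0,0,0.02,0],[0,0,0.008,0],[0,0,0.003,0],[0,0,0.001,0],[0,0,0,0],[0,0,0,0]])

```text
time: 27.8
eef_pos: [565.9, -317.9, 36.0]
ee_rot: [0.001, -0.0, 1.0, -0.001]
force: [0.4, -0.2, -1.4]
width: 29.1
```

Emit:
carry_out(series=[[0,0,0.001,0],[0,0,0,0]])

```text
time: 28.0
eef_pos: [565.9, -317.9, 35.8]
ee_rot: [0.001, 0.0, 1.0, -0.001]
force: [-2.7, 1.7, 11.0]
width: 29.0
```

Emit:
carry_out(series=[[0,0,0,0],[0,0,0,0],[0,0,0,0],[0,0,0,0]], gripper=0.055)

```text
time: 28.4
eef_pos: [565.1, -317.6, 33.7]
ee_rot: [-0.0, 0.0, 1.0, 0.0]
force: [-0.2, 0.2, -0.0]
width: 54.8
```

Emit:
carry_out(series=[[0,0,-0.03,0],[0,0,-0.05,0],[0,0,-0.05,0],[0.04,0,-0.02,0],[0.04,0,0,0],[0.04,0,0,0],[0,0,0,0],[0,0,0,0]])

```text
time: 29.2
eef_pos: [444.7, -318.1, 184.2]
ee_rot: [0.0, 0.001, 1.0, -0.0]
force: [1.0, 0.4, 0.1]
width: 55.0
```

```bash
python3 chk.py; python3 -c "
from station import *
o=get_obs();print(o['time'],o['force'],o['eef_pos'],o['width'])"
```

```text
[ 445.9 -317.7  184.2]
lg 77 top [637.3  37.2  60. ] max z 67.18981264711806 local [-2.  35.2]
lg 70 top [642.7  36.4  60. ] max z 64.6461243531021 local [ 3.4 34.9]
lo 72 top [630.4 -31.6  61. ] max z 67.32510232717595 local [ -2.4 -34. ]
lo 66 top [636.8 -32.9  59.7] max z 64.12734489601542 local [  4.2 -34.6]
white 107 top [540.7 340.1  62. ] max z 69.99042715766564 local [-1.4 32.5]
white 106 top [544.8 338.8  60.6] max z 64.62987368158656 local [ 2.6 30.7]
amber 108 top [548.7 274.7  62.2] max z 71.38248832182353 local [ -1.4 -33.4]
amber 103 top [553.  273.4  60.8] max z 63.84074248041725 local [  2.7 -35.2]
red 103 top [ 564.9 -316.2   62.3] max z 68.04939734842083 local [-1.1  2.3]
red 82 top [ 569.8 -317.    60.9] max z 64.50461083976279 local [3.8 1.5]
29.4 [ 0.52037853 -0.12390703  0.3689237 ] [ 446.48037997 -317.27346308  183.6310917 ] 54.966461863303934
```

View pics/sc.png

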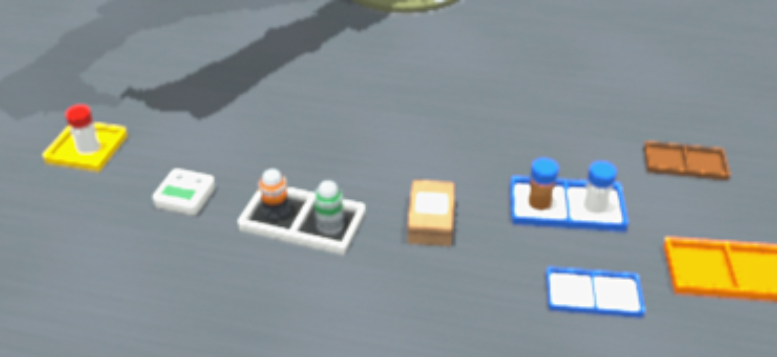

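View pics/tc.png

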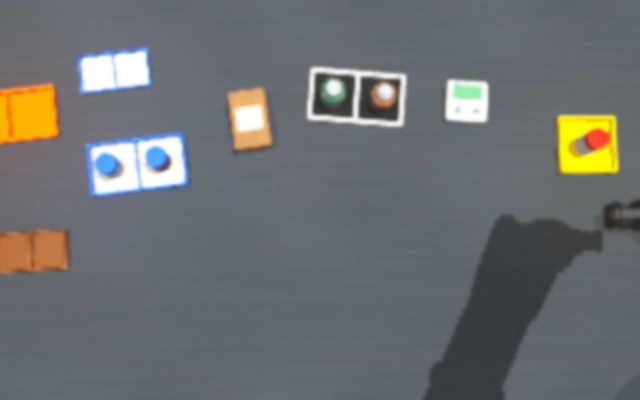

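```bash
python3 -c "
from station import *
print(finish_job())"
```

```text
the job is handed in; nothing more can be done
None
```

I handed the job in at about 29 s of the 112 s allowed. Both lenses are in the white tray, the white and amber blue-capped vials are in the larger blue tray, and the red-capped vial is in the yellow tray. I checked the first four in their bays before the gripper touched the red vial.

- **Position:** In the last top and scene pictures all five stood upright, with tops about 60 to 63 mm above the bench. Each was within about 5 mm of its bay centre.
- **Camera disagreement:** The two cameras disagreed by 4 to 7 mm in x. This is probably because the slanted scene view sees mostly one side of each object. It is well inside the 17 mm limit.
- **Gripper:** All five were let go of, and the gripper stood clear, open and reading almost no force.
- **Timer and slide box:** They looked unmoved in the pictures; I did not measure them again.

No check failed. `finish_job()` reports no verdict, so I don't have the judged result.

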